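Demould a cast valve handle, fit it to the filling valve and shut the valve

ROBOT

A 7-joint arm with a two-finger parallel gripper is mounted at the origin on the work surface. World frame = base frame: x ahead of the robot, y to its left, z up, the work surface at z = 0. Lengths are in mm, angles in rad, forces in N, time in s.
With the tool pointing down it reaches from about 400 to 875 mm from the base axis. Payload 19.3 kg.
Tool frame: the origin (TCP) lies at the very end of the fingers, on their centre line; the grasp point (between the pads) lies 19 mm behind it (grip_point_offset is the z of the grasp point in the tool frame, in mm); z points along the fingers, x is the direction in which the jaws open and shut, and the axes are right-handed (so a half turn about z gives the same grasp; the last joint's range is limited). The gripper opens to 85 mm and grips with 20 to 120 N. Pads are 22 mm wide; open, the fingers measure 114 mm over their backs; the gripper's body (76 mm by 85 mm) begins 54 mm behind the grasp point. The pads swing forward as they close: fully open they stand 13 mm farther back than shut.
Start: joints at [-1.359, 0.521, -0.036, 1.599, 0.021, 1.021, -0.113], TCP at [173.822, 600.334, 231.291] pointing down, gripper open.
Joint ranges: [-2.91, 2.91], [-0.3, 2.13], [-1.5, 1.42], [0.17, 2.43], [-1.26, 4.41], [0.16, 1.93], [-2.52, 2.52]. Speed limits (rad/s): [1.89, 1.89, 2.39, 2.39, 3.01, 3.01, 3.01].

INTERFACE

Orientations are given as a 3x3 rotation matrix whose columns are the frame's x, y, z axes.
In Python, from workcell import movep, movel, goto_joints, open_gripper, clamp, wait, inverse_kinematics, read_state, camera, PlanningError, finish_job, grip_point_offset gives the robot as it stands. Calls block until the motion is done:
- movep(position, orientation): joint-space move of the TCP to a pose.
- movel(position, frame=None, max_speed=150, guard=None): straight line of the TCP; frame=None keeps the orientation; max_speed is the mean speed in mm/s. With guard (N) it stops when the force on the tool has changed by that much, and returns True; else False.
- goto_joints(angles): joint-space move.
- open_gripper() and clamp(): open the fingers fully, or close them until they stop; the grip force is fixed at half the most.
- wait(seconds).
- inverse_kinematics(position, orientation): joint angles nearest the present ones, or None.
- read_state(): the state.
- camera(name): name is "scene" or "top"; returns a dict with "image" (420x560x3 uint8, blue, green, red), "range_z" (420x560 float32, mm along the optical axis (not along the pixel's ray), 0 where there is no reading), "fx", "fy", "cx", "cy" (pixels), "cam_to_world" (4x4, takes a point from camera to world coordinates). Camera axes: x right, y up, looking along -z (the intrinsics and any distortion apply to the point x, -y, -z); pixel columns grow to the right and rows downward; lengths in mm; the calibration is good to about 2 mm. A picture is of the moment at which its call begins.
A pose or a line that the arm cannot do raises PlanningError and nothing moves.
- finish_job(): hands the job in, once; it reports no verdict.
The state is a dict: "time": time; "qpos": joint angles; "qvel": joint speeds; "joint_efforts": joint torques, N m; "eef_pos": TCP position; "tool_rot": TCP orientation; "ft_force": force on the tool from outside, world axes, zero at the start; "torque": the same for the moment, N m; "finger_gap": finger opening in mm.
Only numpy, scipy, OpenCV 4.12 (cv2) and the standard library are available. Lean on these libraries where they do the work, as an engineer would, in place of code of your own. Each camera call takes 0.05 s, during which the arm holds its last target.

TASK

Draw the mould's retainer well back by its red post, lift the blue cast handle out of the sloping mould and fit it upright on the filling valve's square brass spindle, fully home on the collar. Then turn the handle clockwise (seen from above) to the stop to shut the valve, and let go, leaving it seated. Do not drop the handle on the bench, and leave the jars, bottle, beaker, spatula and cap where they stand.

Things in the scene. Friction and masses are not known exactly. Their poses are not given: they have to be found in the camera images.
- cavity (a point): Centre of the mouth of the 43 x 43 mm, 31 mm deep cavity in the sloping face of the aluminium mould. z: out of the cavity, square to the face, 30 degrees from vertical, leaning to the robot's side; y: level, from the cavity towards the red post; x: up the slope. A 13 mm square core, 18 mm tall, stands on the cavity's floor inside the handle's bore.
- stand: Fixed stand of the mould, origin on the bench under the middle of the face, which is 90 mm high there. The face measures 130 mm up the slope and 230 mm along y; the cavity's centre lies 60 mm from its middle along -y. Two dark guides, 8 mm high, flank the retainer.
- handle_mid (a point): Centre of the loose blue cast handle (about 80 g, 58 mm tall along z), on its axis, 29 mm above its underside. Below, a square hub 40 x 40 x 32 mm with a square bore 19 mm wide, 27 mm deep from the underside; on top a grip bar 64 (x) x 14 (y) x 26 mm tall. At the start the hub is down in the cavity, axes as cavity, and the bar stands 27 mm clear of the face.
- retainer (a joint): Slide of the mould's retainer in m, 0 to 0.060, growing along +y of cavity, away from the cavity. At the start (0 to 0.006) its steel tongue, 22 mm wide and 5 mm thick, 3 to 8 mm above the face, reaches over the hub's shoulder, 1 to 8 mm from the bar, and holds the handle in. Stays where left; friction 1.5 N.
- retainer_post (a point): Centre of the red post by which the retainer is drawn: 14 x 14 mm, 34 mm tall, square to the face with axes as cavity, spanning 8 to 42 mm above the face; 75 mm from the cavity's centre along +y when the retainer is at 0.
- shaft_seat (a point): On the axis of the valve's upright brass spindle, at its foot, level with the top of the dark fixed collar (52 mm across) where the hub comes to rest, 110 mm above the bench. The square shaft is 16 mm wide, 24 mm tall, its top 7 mm a cone narrowing to 6 mm. x, y: square to its flats, turning with it; z: up. The handle fits in any quarter-turn position, with about 0.2 rad play.
- spindle (a joint): Turn of the valve's spindle in rad, 0 to 1.25; grows clockwise as seen from above, 1.25 is the stop (valve shut). It starts between 0 and 0.3 and stays where it is left; about 0.1 N m of friction.
- valve: Fixed steel filling valve on a white base plate 200 x 130 mm on the bench; origin under the spindle axis. The outlet with its nozzle points along -x of the valve, at most 98 mm high.
- fill_jar: Bystander, origin at its underside: small glass jar with white cap, 46 mm across, 45 mm tall, standing on the valve's base plate under its nozzle (85 mm in front of the spindle axis)
- cream_jar: Bystander, origin at its underside: white plastic jar, 60 mm across, 80 mm tall, on the bench between the mould and the valve
- amber_bottle: Bystander, origin at its underside: amber glass bottle with black cap, 52 mm across, 110 mm tall, on the bench between the mould and the valve, farther back
- beaker: Bystander, origin at its underside: open glass beaker, 70 mm across, 80 mm tall, at the left side
- big_jar: Bystander, origin at its underside: white jar with blue cap, 84 mm across, 95 mm tall, at the right side
- spatula: Bystander, origin at its underside: yellow spatula lying at the left side
- jar_cap: Bystander, origin at its underside: loose white jar cap, 72 mm across, 14 mm thick, at the right side
There are look-alikes about, which are no part of the job. Leave any turquoise look-alike of the part that bears handle_mid alone.

How it is judged:
By the outcome, as a careful person would: the job done as asked, in the order asked, and still so for the second after the job is handed in, with the robot touching nothing.
It also fails if it takes over 64 s, if anything falls off the work surface, if the arm or the gripper's body presses on something with over 40 N, if the wrist force passes 120 N, or if a joint passes its speed limit or range.

## Working session

There is one attempt and no reset: what is moved stays moved. The work goes in short steps, each a Python script; the robot and the scene stay as the last script left them, time stands still between calls to the robot, and variables do not carry over. Pictures are saved under pics/ and viewed, and the job is handed in when it is done.

```bash
ls; mkdir -p pics; python3 - <<'E'
from workcell import *
import cv2,numpy as np
for n in("scene","top"):
    c=camera(n); cv2.imwrite(f"pics/{n}0.png",c["image"]); np.savez(f"{n}0.npz",**c)
    print(n,c["fx"],c["fy"],c["cx"],c["cy"],{k:v for k,v in c.items() if k not in("image","range_z","fx","fy","cx","cy")}, (c["range_z"]>0).mean())
s=read_state();print(s["time"],s["eef_pos"],s["finger_gap"],grip_point_offset)
E
```

```text
pics
scene 412.8506662420711 412.8506662420711 274.48158328746285 209.1710213665357 {'cam_to_world': array([[-7.58837663e-01, -5.14559189e-01,  3.99242085e-01,
         9.70649203e+02],
       [ 6.51124715e-01, -5.86017258e-01,  4.82307349e-01,
         5.25445804e+02],
       [-1.42129259e-02,  6.25949370e-01,  7.79734172e-01,
         9.82978832e+02],
       [ 0.00000000e+00,  0.00000000e+00,  0.00000000e+00,
         1.00000000e+00]])} 0.996109693877551
top 469.9701605086459 469.9701605086459 284.2891981223749 217.83988673092423 {'cam_to_world': array([[-9.05733059e-02,  9.71204267e-01, -2.20360496e-01,
         2.51212234e+02],
       [-9.95886155e-01, -8.89258241e-02,  1.74058495e-02,
         7.93105610e+00],
       [-2.69110336e-03,  2.21030473e-01,  9.75263189e-01,
         1.34237959e+03],
       [ 0.00000000e+00,  0.00000000e+00,  0.00000000e+00,
         1.00000000e+00]])} 0.9958673469387755
0.1 [173.72710577 600.04069884 230.77835168] 85.53606945917322 -18.700000000000003
```

View pics/scene0.png

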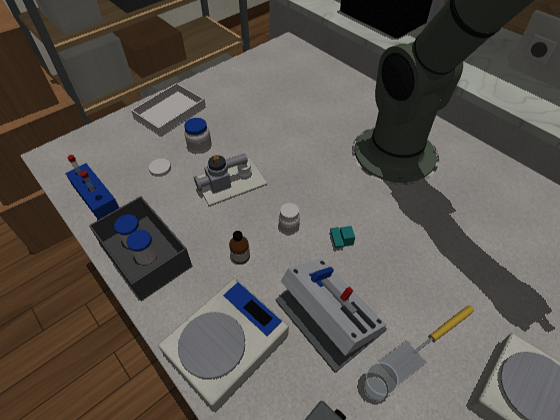

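View pics/top0.png

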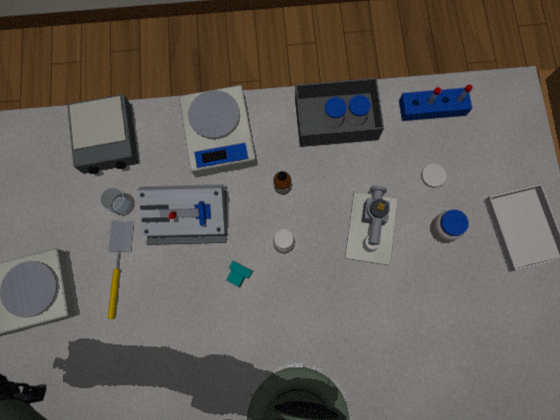

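```bash
cat > h.py <<'E'
import numpy as np,cv2
def load(n): return dict(np.load(n))
def cloud(c):
    z=c["range_z"].astype(float); v,u=np.mgrid[0:z.shape[0],0:z.shape[1]]
    p=np.stack([(u-c["cx"])/c["fx"]*z,-(v-c["cy"])/c["fy"]*z,-z,np.ones_like(z)],-1)
    P=(p@c["cam_to_world"].T)[...,:3]; P[z==0]=np.nan
    return P
def ray(c,u,v):
    d=np.array([(u-c["cx"])/c["fx"],-(v-c["cy"])/c["fy"],-1.]); M=c["cam_to_world"]
    return M[:3,3].copy(),M[:3,:3]@d
def onplane(c,u,v,p0,n):
    o,d=ray(c,u,v); return o+d*(np.dot(np.asarray(p0)-o,n)/np.dot(d,n))
def proj(c,P):
    q=np.linalg.inv(c["cam_to_world"])@np.append(P,1); return np.array([c["cx"]+c["fx"]*q[0]/-q[2],c["cy"]-c["fy"]*q[1]/-q[2]])
E
python3 - <<'E'
from h import *
S=load("scene0.npz");T=load("top0.npz")
def crop(c,u0,v0,u1,v1,s,f): cv2.imwrite(f,cv2.resize(c["image"][v0:v1,u0:u1],None,fx=s,fy=s,interpolation=cv2.INTER_CUBIC))
a=cv2.resize(S["image"][245:375,265:395],(640,600)[:1]*2 if 0 else (600,600),interpolation=2)
cv2.imwrite("pics/sm.png",a)
crop(T,125,175,245,255,6,"pics/tm.png")
crop(T,330,170,410,270,6,"pics/tv.png"); crop(S,185,140,275,210,8,"pics/sv.png")
for n,c in(("S",S),("T",T)):
    P=cloud(c); 
    # bench check
    hsv=cv2.cvtColor(c["image"],cv2.COLOR_BGR2HSV)
    for nm,lo,hi in(("blue",(105,150,60),(125,255,255)),("red",(0,150,80),(8,255,255)),("teal",(80,120,50),(98,255,255)),("brass",(12,100,80),(28,220,255)),("yellow",(20,150,100),(32,255,255))):
        m=cv2.inRange(hsv,lo,hi); k,l,st,ce=cv2.connectedComponentsWithStats(m)
        for i in range(1,k):
            if st[i,4]>12: 
                q=np.nanmedian(P[l==i],0); print(n,nm,st[i],ce[i].round(1),q.round(0))
E
```

```text
S blue [185 118  21  14 236] [194.8 124.5] [ 480. -471.   94.]
S blue [ 66 164  48  47 885] [ 90.2 188. ] [ 866. -479.   49.]
S blue [114 214  24  20 351] [125.5 223.3] [ 849. -259.   87.]
S blue [127 230  24  20 374] [138.2 239.3] [ 849. -189.   87.]
S blue [310 267  23  15 122] [319.9 273.2] [577. 210. 116.]
S blue [316 279   7   7  26] [319.2 282.4] [584. 220.  98.]
S blue [224 283  58  53 845] [250.2 306.9] [742. 134.  68.]
S red [ 68 155   6   4  21] [ 70.4 156.4] [ 858. -570.  119.]
S red [ 80 171   7   5  22] [ 83.1 173. ] [ 859. -478.  119.]
S red [344 287   9  11  32] [348.1 291.2] [561. 290. 125.]
S teal [341 226  14  13 132] [347.2 232.3] [388. 139.  40.]
S teal [330 228  14  19 161] [336.9 236.7] [413. 126.  27.]
S brass [  0   0  20  33 370] [ 6.5 18.8] [  749. -1257.   248.]
S brass [ 54   0 129  48 434] [116.   22.9] [  345. -1311.    77.]
S brass [249  14  20  13  94] [258.3  19.8] [-1161. -2212.  -752.]
S brass [206  16  36  22 100] [225.5  27.9] [ -347. -1589.  -260.]
S brass [236  25   5   6  19] [238.5  27.4] [ -957. -2225.  -749.]
S brass [ 84  41 158  71 540] [1
[... 5556 characters left out ...]
 brass [449  51  14  21  98] [455.6  62.3] [1427. -942. -752.]
T brass [112  52  16  44 459] [118.6  73.6] [1520.  716. -748.]
T brass [507  53  10  14  36] [511.5  59. ] [ 1425. -1219.  -750.]
T brass [ 51  63  29  43 926] [64.3 84.3] [1485.  987. -748.]
T brass [489  62   8   7  28] [492.5  65.8] [ 1395. -1120.  -749.]
T brass [472  64  11   7  57] [476.8  66.7] [ 1399. -1040.  -749.]
T brass [232  82  28   8 126] [248.9  85.3] [1400.   80. -749.]
T brass [ 3 90  3 11 16] [ 3.9 95.2] [1452. 1272. -751.]
T brass [ 14 102   5   7  24] [ 16.7 104.8] [1401. 1208. -748.]
T brass [377 203   8   7  35] [380.7 205.9] [ 534. -272.  130.]
T yellow [108 269  11  50 277] [112.7 293.7] [377. 480.  19.]
```

View pics/sm.png

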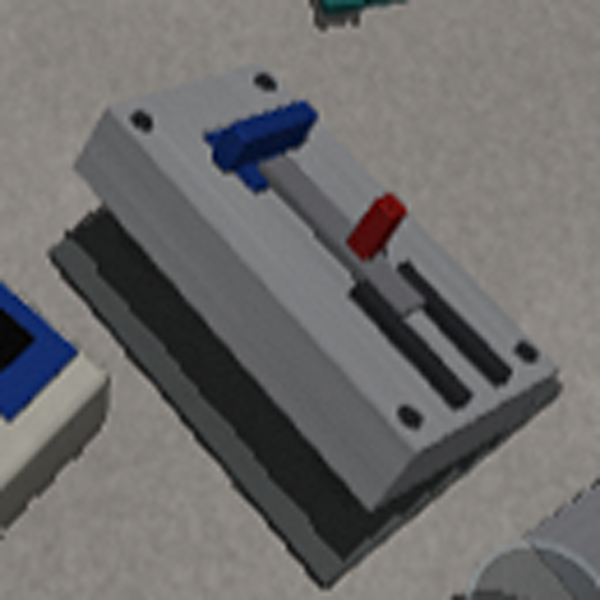

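View pics/tm.png

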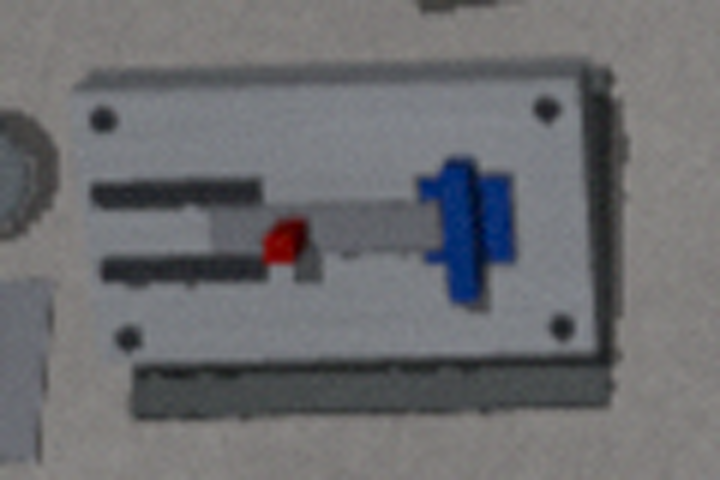

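View pics/tv.png

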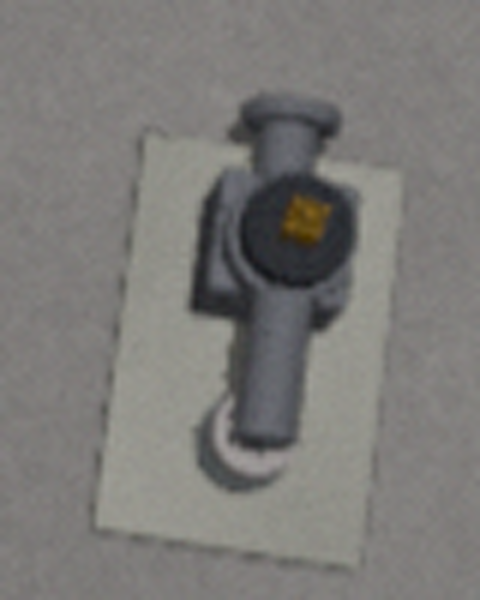

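View pics/sv.png

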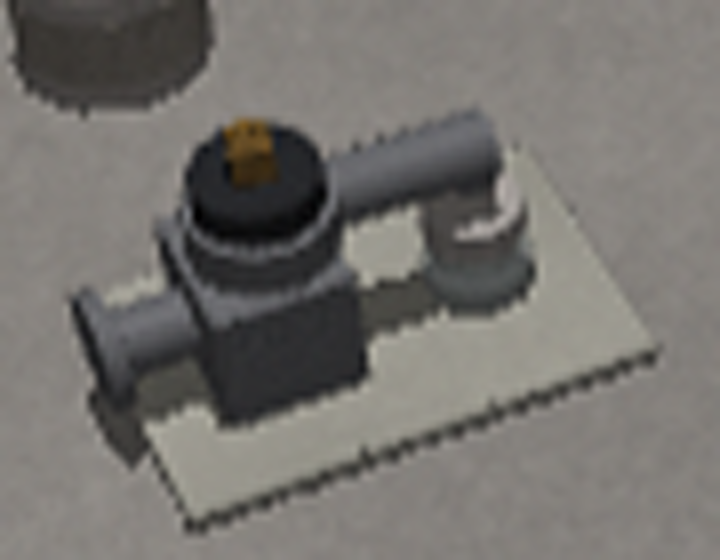

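```bash
cat > m.py <<'E'
from h import *
from scipy.optimize import least_squares
res={}
def measure(S,T,verbose=True):
  out={}
  for n,c in(("S",S),("T",T)):
    P=cloud(c)
    reg=(P[...,0]>495)&(P[...,0]<645)&(P[...,1]>110)&(P[...,1]<390)&(P[...,2]>40)
    # robust plane fit
    Q=P[reg]
    m=np.ones(len(Q),bool); nrm=np.array([-.5,0,.866]); d=np.median(Q@nrm)
    m=abs(Q@nrm-d)<6
    for it in range(8):
        ce=Q[m].mean(0); _,_,V=np.linalg.svd(Q[m]-ce,full_matrices=False); nn=V[2]*np.sign(V[2][2])
        m=abs((Q-ce)@nn)<2.
    # restrict to plane pts -> min area rect in-plane
    yl=np.array([0,0,1.]); y=np.cross(yl,[1,0,0]);
    ax=np.cross(np.cross(nn,[0,0,1]),nn) if 0 else None
    y=np.cross(nn,[0,0,-1.]);y/=np.linalg.norm(y); y*=np.sign(y[1]); x=np.cross(y,nn)
    print(n,"plane",nn.round(3),"tilt",np.degrees(np.arccos(nn[2])).round(2),"n",m.sum(),"rms",((Q[m]-ce)@nn).std().round(2),"y",y.round(3),"yawN",np.degrees(np.arctan2(-y[0],y[1])).round(2))
    ab=np.stack([(Q[m]-ce)@x,(Q[m]-ce)@y],1).astype(np.float32)
    r=cv2.minAreaRect(ab); mid=ce+x*r[0][0]+y*r[0][1]
    print("  rect",r,"mid",mid.round(1))
    # above-face heights
    hsv=cv2.cvtColor(c["image"],cv2.COLOR_BGR2HSV)
    for nm,lo,hi,h in(("blue",(105,120,40),(125,255,255),27),("red",(0,120,60),(8,255,255),42)):
        k=(cv2.inRange(hsv,lo,hi)>0)&(P[...,0]>495)&(P[...,0]<645)&(P[...,1]>110)&(P[...,1]<390)
        A=P[k]; hh=(A-ce)@nn; print("  ",nm,"heights pct",np.percentile(hh,[2,25,50,75,90,98]).round(1))
        t=A[abs(hh-h)<2.5]; tt=np.stack([(t-mid)@x,(t-mid)@y],1).astype(np.float32)
        rr=cv2.minAreaRect(tt); print("   top pts",len(t),"rect",np.round(rr[0],1),np.round(rr[1],1),round(rr[2],1),"world",(mid+x*rr[0][0]+y*rr[0][1]+nn*h).round(1),"h mean",hh[abs(hh-h)<2.5].mean().round(2))
if __name__=="__main__":
    measure(load("scene0.npz"),load("top0.npz"))
    for n in("scene0","top0"):
        c=load(n+".npz");P=cloud(c);hsv=cv2.cvtColor(c["image"],cv2.COLOR_BGR2HSV)
        b=(P[...,0]>300)&(P[...,0]<480)&(P[...,1]>-200)&(P[...,1]<60)
        print(n,"bench z",np.nanmedian(P[b][:,2]))
        R=(P[...,0]>490)&(P[...,0]<590)&(P[...,1]>-320)&(P[...,1]<-220)
        col=R&(abs(P[...,2]-110)<3); q=P[col]; ce,rad=cv2.minEnclosingCircle(q[:,:2].astype(np.float32)); print(" collar",len(q),ce,rad,np.median(q[:,2]))
        br=R&(P[...,2]>117); q=P[br]; print(" shaft",len(q),q.mean(0).round(1),q.min(0).round(1),q.max(0).round(1))
        pl=(P[...,0]>380)&(P[...,0]<650)&(P[...,1]>-380)&(P[...,1]<-150)&(P[...,2]>3)&(P[...,2]<25)
        q=P[pl]; print(" plate",len(q),cv2.minAreaRect(q[:,:2].astype(np.float32)),np.median(q[:,2]))
E
python3 m.py
```

```text
S plane [-0.499  0.031  0.866] tilt 29.98 n 2241 rms 0.93 y [0.063 0.998 0.   ] yawN -3.61
  rect ((-9.842437744140625, -7.047080993652344), (133.89920043945312, 231.34620666503906), 0.11073560267686844) mid [575.9 269.   90.1]
   blue heights pct [-0.3  8.  18.8 26.1 27.4 28.6]
   top pts 82 rect [  1.5 -58.6] [60.7 13.5] 1.8 world [560.  211.3 114.2] h mean 26.68
   red heights pct [ 9.9 19.4 30.8 40.3 41.9 43.3]
   top pts 23 rect [ 0.7 17.7] [12.8 13.6] 83.8 world [556.6 288.  126.8] h mean 41.88
T plane [-0.501  0.029  0.865] tilt 30.12 n 1745 rms 1.12 y [0.058 0.998 0.   ] yawN -3.3
  rect ((-2.460002899169922, 4.1849822998046875), (229.81838989257812, 131.80010986328125), 89.61231231689453) mid [577.6 266.7  91.1]
   blue heights pct [-3.   1.7 22.1 26.6 28.3 30.4]
   top pts 83 rect [ -0.  -59.7] [14.1 59.5] 89.0 world [560.6 207.9 114.5] h mean 26.86
   red heights pct [21.4 38.1 40.2 41.9 44.  44.8]
   top pts 16 rect [ 1.5 17.3] [11.3 13.7] 86.8 world [558.9 285.1 128.2] h mean 41.46
scene0 bench z -0.17106891139007985
 collar 118 (535.6790161132812, -269.110595703125) 26.253572463989258 109.48851011471754
 shaft 33 [ 536.7 -267.5  126.5] [ 528.  -279.4  117.1] [ 543.1 -260.6  134.8]
 plate 1273 ((515.4697875976562, -265.1053161621094), (227.40704345703125, 269.81341552734375), 89.19607543945312) 9.368071317357703
top0 bench z 0.5760186620819923
 collar 190 (535.6469116210938, -272.6376037597656) 26.207401275634766 110.2184423815637
 shaft 43 [ 534.6 -272.2  128.4] [ 527.1 -289.5  118.3] [ 546.2 -263.2  137.4]
 plate 2664 ((515.0552368164062, -265.3814697265625), (228.3558807373047, 270.30926513671875), 89.73844909667969) 9.210065461513409
```

```bash
cat > g.py <<'E'
import numpy as np
th=np.radians(-3.45); Y=np.array([-np.sin(th),np.cos(th),0]); 
N=np.array([-.5*np.cos(th),-.5*np.sin(th),.8660254]); X=np.cross(Y,N)
CAV=np.array([573.5,208.4,90.3])
SP=np.array([535.7,-270.9,110.])
def Rm(s=1): # tool z into the face, jaws along Y
    x=s*Y; z=-N; return np.stack([x,np.cross(z,x),z],1)
def Rd(a):
    x=np.array([np.cos(a),np.sin(a),0]); z=np.array([0,0,-1.]); return np.stack([x,np.cross(z,x),z],1)
E
python3 - <<'E'
from workcell import *
from g import *
for s in(1,-1):
    for nm,p in(("post",CAV+77.5*Y+14*N),("postpull",CAV+136*Y+14*N),("han",CAV+4*N),("hanup",CAV+120*N)):
        q=inverse_kinematics(p,Rm(s)); print(s,nm,None if q is None else np.round(q,2))
for d in range(-180,180,30):
    q=inverse_kinematics(SP+[0,0,35],Rd(np.radians(d))); print(d,None if q is None else np.round(q,2))
E
python3 - <<'E'
from h import *
S=load("scene0.npz");T=load("top0.npz")
for n,c in(("S",S),("T",T)):
    hsv=cv2.cvtColor(c["image"],cv2.COLOR_BGR2HSV)
    u,v=(216,158) if n=="S" else (381,206)
    big=cv2.resize(c["image"][v-14:v+14,u-14:u+14],None,fx=20,fy=20,interpolation=cv2.INTER_CUBIC)
    cv2.imwrite(f"pics/shaft{n}.png",big)
    h=cv2.cvtColor(big,cv2.COLOR_BGR2HSV); m=cv2.inRange(h,(8,110,60),(30,255,255))
    cs,_=cv2.findContours(m,0,2); k=max(cs,key=cv2.contourArea)
    pts=k[:,0,:]/20.+[u-14,v-14]-.5+.025
    if n=="T":
        W=np.array([onplane(c,a,b,[0,0,130],[0,0,1.])[:2] for a,b in pts],np.float32)
        print(cv2.minAreaRect(W), cv2.contourArea(k)/400)
        ap=cv2.approxPolyDP(W.reshape(-1,1,2),2.5,True); print(ap[:,0])
    P=cloud(c); print(np.round(P[v-6:v+7,u-5:u+6,2]).astype(int))
E
```

```text
1 post [-1.04  0.65  0.41  2.06  0.92  0.16 -0.13]
1 postpull [-1.1   0.69  0.39  1.96  0.69  0.24  0.03]
1 han [-0.43  0.59 -0.24  2.14  1.59  0.45 -0.59]
1 hanup [-1.02  0.35  0.38  2.22  0.84  0.29  0.06]
-1 post [-1.3   0.8   0.81  2.07 -1.19  0.18 -1.26]
-1 postpull [-1.32  0.8   0.73  1.97 -0.53  0.19 -1.97]
-1 han [-0.74  0.59  0.16  2.16  1.64  0.23  2.44]
-1 hanup [-1.36  0.46  0.86  2.23 -0.12  0.17 -2.15]
-180 [-0.31  0.99  1.22  1.78 -1.03  1.17 -1.89]
-150 [-0.31  0.99  1.22  1.78 -1.03  1.17 -1.37]
-120 [-0.24  0.85  1.01  1.78 -0.85  1.02 -0.99]
-90 [-0.28  0.92  1.12  1.78 -0.94  1.09 -0.38]
-60 [-0.25  0.86  1.03  1.78 -0.86  1.03  0.08]
-30 [-0.2   0.8   0.93  1.78 -0.77  0.97  0.52]
0 [-0.14  0.74  0.8   1.77 -0.66  0.92  0.95]
30 [-0.04  0.68  0.62  1.77 -0.5   0.86  1.34]
60 [ 0.06  0.63  0.46  1.76 -0.36  0.83  1.74]
90 [ 0.09  0.63  0.42  1.76 -0.33  0.82  2.23]
120 [ 0.81  0.66 -0.66  1.72  0.49  0.93  2.05]
150 [-0.31  0.99  1.22  1.78 -1.03  1.17 -2.41]
[[                  -1                    1                    1
                    -4                   
[... 5709 characters left out ...]
   111                  113                  116
                   116                  117                  109
                   106                  107]
 [                 108                  115                  109
                   112                  102                  113
                   111                  108                  110
                   111                  107]
 [                 109                  110                  111
                   110                  112                  110
                   107                  107                  105
                   109                  111]]<stdin>:15: RuntimeWarning: invalid value encountered in cast
```

```bash
cat >> g.py <<'E'
def Rt(deg): # tilt about Y from vertical toward robot
    t=np.radians(deg); n=np.array([-np.sin(t)*np.cos(th),-np.sin(t)*np.sin(th),np.cos(t)])
    return np.stack([Y,np.cross(-n,Y),-n],1), n
E
python3 - <<'E'
from workcell import *
from g import *
R,n=Rt(20)
C=CAV+77.5*Y+36*N   # grasp point on post
for h in (80,0):
  for dy in(0,57):
    q=inverse_kinematics(C+n*(h-18.7)+dy*Y,R); print(h,dy,np.round(q,2))
print("tcp above face",(C-18.7*n-CAV)@N)
movep(C+n*(80-18.7),R); s=read_state(); print(s["time"],s["eef_pos"],np.round(s["qpos"],2))
for h in (40,0):
    q=inverse_kinematics(C+n*(h-18.7),R); print(h,np.round(q,2))
E
```

```text
80 0 [-0.84  0.46  0.16  1.95  0.36  0.51  0.51]
80 57 [-0.89  0.51  0.14  1.86  0.35  0.57  0.45]
0 0 [-0.81  0.61  0.17  1.95  0.39  0.36  0.48]
0 57 [-0.87  0.65  0.16  1.85  0.37  0.43  0.44]
tcp above face 17.58409484919853
1.8417 [538.86195411 289.38614602 179.14825601] [-0.84  0.46  0.16  1.95  0.36  0.51  0.51]
40 [-0.82  0.53  0.17  1.95  0.37  0.43  0.5 ]
0 [-0.81  0.61  0.18  1.95  0.38  0.36  0.49]
```

View pics/shaftT.png

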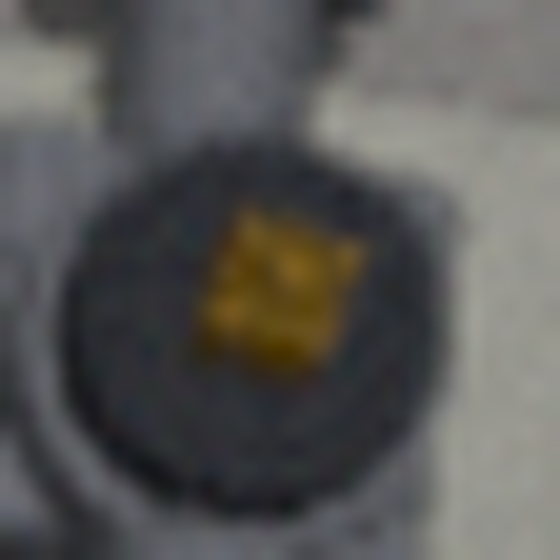

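```bash
python3 - <<'E'
from workcell import *
from g import *
R,n=Rt(20)
C=CAV+77.5*Y+36*N-18.7*n
f=lambda:(np.round(read_state()["ft_force"],1),round(read_state()["time"],1),read_state()["finger_gap"])
print(movel(C,guard=15,max_speed=120),f())
clamp(); print(f(), read_state()["eef_pos"]-C)
print(movel(C+55*Y,guard=25,max_speed=80),f(),(read_state()["eef_pos"]-C)@Y)
np.save("post.npy",read_state()["eef_pos"])
open_gripper(); movel(read_state()["eef_pos"]+70*n); print(f())
movep(C+90*n-40*Y,R)
import cv2
for k in("scene","top"):
    c=camera(k); cv2.imwrite(f"pics/{k}1.png",c["image"]); np.savez(f"{k}1.npz",**c)
print(f())
E
```

```text
False (array([ 0.2,  0.2, -0.3]), 2.7, 85.09934455628266)
(array([-4.3,  0.5,  6.8]), 3.3, 12.798453467035412) [-0.04621252  0.09687203  0.2677728 ]
False (array([-0. ,  2. ,  4.9]), 4.1, 12.648743902393415) 55.70282380171821
(array([ 0.3, -0.2, -0.7]), 5.5, 85.48193684259965)
(array([-0.2, -0.4, -0. ]), 6.0, 85.45798036707936)
```

```bash
python3 - <<'E'
from m import *
from g import *
measure(load("scene1.npz"),load("top1.npz"))
R,n=Rt(20); p=np.load("post.npy")+18.7*n
print("post grasp pt",p, (p-CAV)@X,(p-CAV)@Y,(p-CAV)@N)
for k,(u0,v0,u1,v1) in(("scene",(260,240,400,345)),("top",(120,160,250,257))):
    cv2.imwrite(f"pics/{k}1c.png",cv2.resize(load(k+"1.npz")["image"][v0:v1,u0:u1],None,fx=5,fy=5,interpolation=2))
E
```

```text
S plane [-0.499  0.032  0.866] tilt 29.97 n 2273 rms 0.9 y [0.063 0.998 0.   ] yawN -3.62
  rect ((-9.541404724121094, 0.1449737548828125), (134.5241241455078, 231.2523193359375), 0.010132119990885258) mid [576.  269.   90.2]
   blue heights pct [-1.4  1.9 14.4 25.7 26.9 28.3]
   top pts 83 rect [  1.8 -58.6] [62.7 13.8] 1.1 world [560.4 211.3 114.5] h mean 26.51
   red heights pct [11.6 20.8 30.5 40.  41.8 42.9]
   top pts 25 rect [-0.6 73.9] [12.4 15.6] 78.7 world [559.2 344.1 126.3] h mean 41.62
T plane [-0.501  0.033  0.865] tilt 30.15 n 1222 rms 1.11 y [0.065 0.998 0.   ] yawN -3.75
  rect ((-19.156635284423828, 24.724441528320312), (231.3260040283203, 129.93080139160156), 89.52421569824219) mid [578.3 266.8  91. ]
   blue heights pct [ -5.8   1.6   5.7  25.9  28.7 168.3]
   top pts 48 rect [ 14.3 -60.5] [36.5 13.3] 4.1 world [573.1 206.6 121.5] h mean 26.69Traceback (most recent call last):
  File "<stdin>", line 3, in <module>
  File "m.py", line 28, in measure
    A=P[k]; hh=(A-ce)@nn; print("  ",nm,"heights pct",np.percentile(hh,[2,25,50,75,90,98]).round(1))
                                                      ~~~~~~~~~~~~~^^^^^^^^^^^^^^^^^^^^^^^
    return _quantile_unchecked(
        a, q, axis, out, overwrite_input, method, keepdims, weights)
    return _ureduce(a,
                    func=_quantile_ureduce_func,
    ...<5 lines>...
                    overwrite_input=overwrite_input,
                    method=method)
    r = func(a, **kwargs)
    result = _quantile(arr,
                       quantiles=q,
    ...<2 lines>...
                       out=out,
                       weights=wgt)
    slices_having_nans = np.isnan(arr[-1, ...])
                                  ~~~^^^^^^^^^
IndexError: index -1 is out of bounds for axis 0 with size 0
```

```bash
python3 - <<'E'
from h import *
from g import *
R,n=Rt(20); p=np.load("post.npy")+18.7*n
print("post grasp pt",p, (p-CAV)@X,(p-CAV)@Y,(p-CAV)@N)
S=load("scene1.npz")
print("seen post top at its axis, scene: [559.2 344.1 126.3] rel", (np.array([559.2,344.1,126.3])-CAV)@np.stack([X,Y,N],1))
cv2.imwrite("pics/scene1c.png",cv2.resize(S["image"][200:380,240:420],None,fx=3.3,fy=3.3,interpolation=2))
E
```

```text
post grasp pt [563.70168591 342.43537486 121.78867338] 0.28884248294104603 133.2028238017182 36.193224736967856
seen post top at its axis, scene: [559.2 344.1 126.3] rel [ -1.43375545 134.59353202  42.39699839]
```

View pics/scene1c.png

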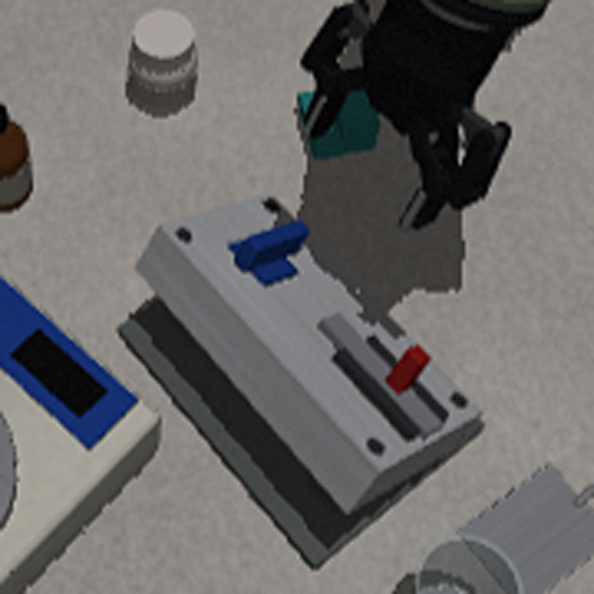

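```bash
python3 - <<'E'
from workcell import *
from g import *
R=Rm(1)
for h in(100,50,4): print(h,np.round(inverse_kinematics(CAV+h*N,R),2))
movep(CAV+100*N,R); print(np.round(read_state()["qpos"],2))
for h in(80,50,20,4): 
    q=inverse_kinematics(CAV+h*N,R);print(h,None if q is None else np.round(q,2))
f=lambda:(np.round(read_state()["ft_force"],1),round(read_state()["time"],1),read_state()["finger_gap"])
try:
    print(movel(CAV+4*N,guard=12,max_speed=100),f(),(read_state()["eef_pos"]-CAV)@np.stack([X,Y,N],1))
except PlanningError as e: print("PE",e)
E
```

```text
100 [-1.11  0.42  0.53  2.22  0.72  0.19  0.17]
50 [-0.79  0.49  0.18  2.19  1.33  0.25 -0.41]
4 [-0.43  0.59 -0.24  2.14  1.59  0.45 -0.59]
[-1.11  0.42  0.53  2.22  0.72  0.2   0.17]
80 [-1.    0.45  0.41  2.21  0.97  0.2  -0.08]
50 [-0.79  0.49  0.18  2.19  1.33  0.25 -0.41]
20 [-0.6   0.54 -0.04  2.16  1.53  0.34 -0.57]
4 [-0.43  0.59 -0.24  2.14  1.59  0.45 -0.59]
False (array([0.1, 0.7, 0.7]), 7.8, 85.51843460760274) [0.26072205 0.00955037 4.11295252]
```

```bash
python3 - <<'E'
from workcell import *
from g import *
B=np.stack([X,Y,N],1)
f=lambda:(np.round(read_state()["ft_force"]@B,1),np.round(read_state()["torque"]@B,2),round(read_state()["time"],1),read_state()["finger_gap"])
clamp(); print(f(),(read_state()["eef_pos"]-CAV)@B)
E
```

```text
(array([0.3, 0.5, 5.2]), array([-0.12,  0.68,  0.03]), 8.5, 13.39640446746136) [-3.65951706e-03  1.37131774e-01  4.13819571e+00]
```

```bash
python3 - <<'E'
from workcell import *
from g import *
import cv2
B=np.stack([X,Y,N],1)
f=lambda:(np.round(read_state()["ft_force"]@B,1),np.round(read_state()["torque"]@B,2),round(read_state()["time"],1),read_state()["finger_gap"])
print(movel(CAV+40*N,guard=20,max_speed=80),f(),(read_state()["eef_pos"]-CAV)@B)
print(movel(CAV+95*N,max_speed=120),f())
for k in("scene","top"):
    c=camera(k); cv2.imwrite(f"pics/{k}2.png",c["image"]); np.savez(f"{k}2.npz",**c)
cv2.imwrite("pics/scene2c.png",cv2.resize(cv2.imread("pics/scene2.png")[200:380,240:420],None,fx=3.3,fy=3.3,interpolation=2))
a=np.radians(65)
for h in(200,37): print(np.round(inverse_kinematics(SP+[0,0,h],Rd(a)),2))
E
```

```text
False (array([-0.4,  0.1, -1.3]), array([-0.02,  0.69, -0.  ]), 9.1, 13.022260503317337) [9.99155310e-04 6.04406455e-02 3.98437368e+01]
False (array([-0.2,  0.9, -0.8]), array([-0.08,  0.65,  0.04]), 9.7, 13.13777497311131)
[ 0.43  0.41 -0.09  1.57  0.04  1.16  1.47]
[ 0.63  0.6  -0.38  1.73  0.28  0.86  1.26]
```

View pics/scene2c.png

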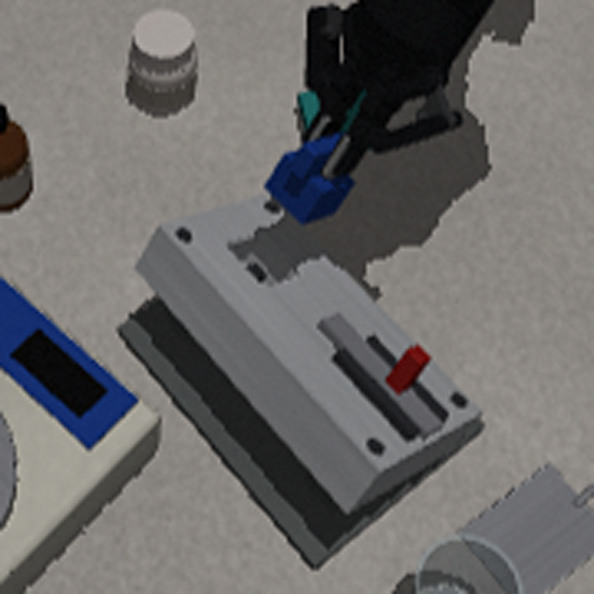

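```bash
python3 - <<'E'
from workcell import *
from g import *
import cv2
f=lambda:(np.round(read_state()["ft_force"],1),np.round(read_state()["torque"],2),round(read_state()["time"],1),read_state()["finger_gap"],np.round(read_state()["qpos"],2))
movep([490,0,290],Rd(np.radians(75))); print(f())
a=np.radians(65)
movep(SP+[0,0,35+60],Rd(a)); print(f())
for h in(80,35): print(np.round(inverse_kinematics(SP+[0,0,h],Rd(a)),2))
for d in (30,0,-20): print(d,np.round(inverse_kinematics(SP+[0,0,35],Rd(np.radians(d))),2))
for k in("scene","top"):
    c=camera(k); cv2.imwrite(f"pics/{k}3.png",c["image"]); np.savez(f"{k}3.npz",**c)
cv2.imwrite("pics/scene3c.png",cv2.resize(cv2.imread("pics/scene3.png")[90:230,150:290],None,fx=4.2,fy=4.2,interpolation=2))
cv2.imwrite("pics/top3c.png",cv2.resize(cv2.imread("pics/top3.png")[150:270,320:460],None,fx=4.2,fy=4.2,interpolation=2))
E
```

```text
(array([-0.7,  0.8, -0.7]), array([ 0.02, -0.05, -0.03]), 11.2, 12.872607489965658, array([ 0.11,  0.25, -0.28,  1.86,  0.08,  1.04,  1.11]))
(array([-0.5,  0.6, -1.4]), array([0.02, 0.01, 0.02]), 12.3, 12.799066373864655, array([ 0.43,  0.51, -0.1 ,  1.69,  0.06,  0.94,  1.45]))
[ 0.43  0.53 -0.09  1.71  0.06  0.91  1.45]
[ 0.43  0.58 -0.09  1.74  0.07  0.82  1.44]
30 [ 0.34  0.58  0.05  1.75 -0.04  0.81  0.92]
0 [ 0.25  0.59  0.17  1.75 -0.13  0.81  0.49]
-20 [ 0.19  0.6   0.26  1.76 -0.2   0.81  0.2 ]
```

View pics/scene3c.png

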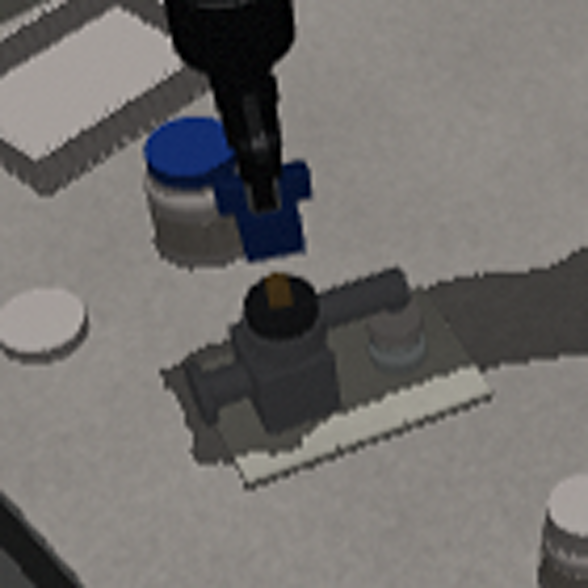

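View pics/top3c.png

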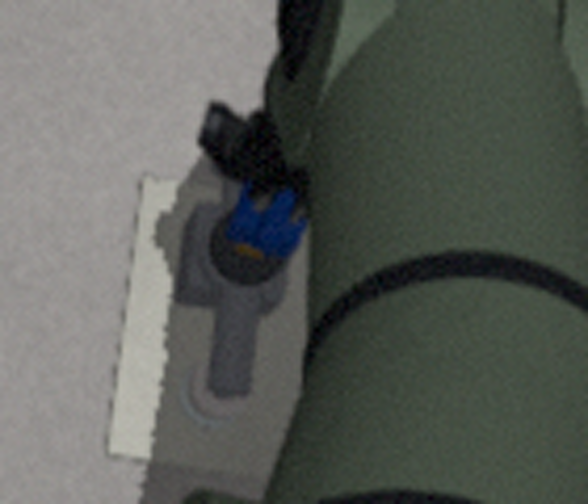

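```bash
python3 - <<'E'
from h import *
from workcell import read_state
S=load("scene3.npz");P=cloud(S);hsv=cv2.cvtColor(S["image"],cv2.COLOR_BGR2HSV)
k=(cv2.inRange(hsv,(105,120,20),(128,255,255))>0)&(abs(P[...,0]-535)<60)&(abs(P[...,1]+270)<60)
Q=P[k]; print(len(Q),read_state()["eef_pos"])
a=np.radians(65); u=np.array([np.cos(a),np.sin(a)]); w=np.array([np.sin(a),-np.cos(a)]) # w along bar
SPs=np.array([535.7,-269.1])
d=Q[:,:2]-SPs; z=Q[:,2]
fu=d@u; fw=d@w
for lo in range(165,240,6):
    m=(z>=lo)&(z<lo+6)
    if m.sum(): print(lo,m.sum(),"u",np.percentile(fu[m],[5,50,95]).round(1),"w",fw[m].min().round(1),fw[m].max().round(1))
m=(fu>15)&(z>172)&(z<196)
A=np.c_[Q[m][:,:2],np.ones(m.sum())]
ce=Q[m][:,:2].mean(0); _,_,V=np.linalg.svd(Q[m][:,:2]-ce); print("face normal deg",np.degrees(np.arctan2(V[1][1],V[1][0])),"u mean",fu[m].mean(),m.sum())
E
```

```text
285 [ 536.51724414 -269.12011611  205.74662409]
171 9 u [16.8 18.8 21.8] w -18.2 16.0
177 26 u [17.7 21.2 23.2] w -19.1 15.0
183 20 u [ 9.4 20.3 24.1] w -19.5 18.6
189 26 u [18.9 20.9 24.1] w -21.1 16.8
195 32 u [10.7 19.9 22.7] w -18.6 18.5
201 51 u [ 5.1 13.7 21.7] w -22.0 26.1
207 21 u [ 5.4  7.5 17. ] w -31.2 29.0
213 22 u [4.7 7.3 9.7] w -31.2 25.1
219 25 u [4.6 7.6 9.7] w -32.2 29.4
225 46 u [-2.8  3.9 10.1] w -32.8 30.2
231 1 u [4.4 4.4 4.4] w -16.9 -16.9
face normal deg 62.9072681509367 u mean 20.690368095807166 82
```

```bash
cat > rel.py <<'E'
from h import *
def rel(S,a,SPs=np.array([535.7,-269.1])):
    P=cloud(S);hsv=cv2.cvtColor(S["image"],cv2.COLOR_BGR2HSV)
    k=(cv2.inRange(hsv,(105,120,20),(128,255,255))>0)&(abs(P[...,0]-535)<60)&(abs(P[...,1]+270)<60)
    Q=P[k]; u=np.array([np.cos(a),np.sin(a)]); w=np.array([np.sin(a),-np.cos(a)])
    d=Q[:,:2]-SPs; z=Q[:,2]; fu=d@u; fw=d@w; zb=np.percentile(z,1)
    m=(fu>14)&(z<zb+28); h=z<zb+28; b=z>zb+34
    zt=np.percentile(z,98)
    print("hub face u-20:",(np.median(fu[m])-20).round(2),m.sum(),"w hub",np.percentile(fw[h],[2,98]).round(1),"w bar",np.percentile(fw[b],[1,99]).round(1),"z",zb.round(1),zt.round(1))
E
python3 - <<'E'
from workcell import *
from g import *
from rel import *
print(read_state()["eef_pos"]); wait(0.3); s=read_state(); print(s["eef_pos"],np.degrees(np.arctan2(s["tool_rot"][1,0],s["tool_rot"][0,0])))
for i in range(3):
    c=camera("scene"); rel(c,np.radians(65))
print(read_state()["eef_pos"])
# collar remeasure, scene
P=cloud(c);R=(P[...,0]>490)&(P[...,0]<590)&(P[...,1]>-320)&(P[...,1]<-220)&(abs(P[...,2]-110)<4);q=P[R];print(cv2.minEnclosingCircle(q[:,:2].astype(np.float32)))
S0=load("scene0.npz");cols=[]
E
```

```text
[ 536.51724414 -269.12011611  205.74662409]
[ 535.86274932 -270.56835833  205.2083283 ] 65.0267152524909
hub face u-20: -0.84 108 w hub [-19.8  18.5] w bar [-31.8  29.8] z 173.2 237.5
hub face u-20: -1.14 110 w hub [-19.5  18.1] w bar [-32.1  29.7] z 173.9 237.9
hub face u-20: -1.11 115 w hub [-19.8  18.5] w bar [-32.2  29.8] z 174.4 236.9
[ 535.73296533 -270.80883272  205.03012413]
((534.8626098632812, -269.54962158203125), 26.461971282958984)
```

```bash
python3 - <<'E'
from workcell import *
from g import *
a=np.radians(65); u=np.array([np.cos(a),np.sin(a),0]); w=np.array([np.sin(a),-np.cos(a),0])
C=SP+.6*u+.7*w
f=lambda:(np.round(read_state()["ft_force"],1),np.round(read_state()["torque"],2),round(read_state()["time"],1),read_state()["finger_gap"],np.round(read_state()["eef_pos"],2))
print(movel(C+[0,0,35+28],max_speed=60),f())
print(movel(C+[0,0,35+2],max_speed=30,guard=8),f())
wait(.2);print(f())
E
```

```text
False (array([ 0.3, -0.1, -0.5]), array([ 0.02, -0.01,  0.03]), 13.5, 12.81255866514119, array([ 536.68, -270.67,  173.02]))
False (array([-1. , -2.7, -2. ]), array([-0.6 ,  0.4 , -0.01]), 14.5, 12.538644968724899, array([ 536.42, -270.76,  146.99]))
(array([-2.2, -2.2, -2.7]), array([-0.59,  0.49,  0.01]), 14.7, 12.88068178444331, array([ 536.47, -270.74,  147.04]))
```

```bash
python3 - <<'E'
from workcell import *
from g import *
f=lambda:(np.round(read_state()["ft_force"],1),np.round(read_state()["torque"],2),round(read_state()["time"],1),read_state()["finger_gap"],np.round(read_state()["eef_pos"],2))
p=read_state()["eef_pos"]
movel(p+[-.5,-.6,0],max_speed=10); wait(.1); print(f())
p=read_state()["eef_pos"]
print(movel(p+[0,0,-4.5],max_speed=10,guard=10),f())
wait(.2);print(f())
E
```

```text
(array([-0.5,  0.6, -0.4]), array([ 0.04,  0.05, -0.02]), 15.1, 12.5862043090834, array([ 536.21, -271.08,  147.14]))
True (array([-1.5,  1.4,  7.4]), array([0.06, 0.41, 0.02]), 15.4, 12.928918222871712, array([ 536.37, -271.16,  144.76]))
(array([-0.7,  1. ,  7.1]), array([-0.02,  0.35, -0.07]), 15.6, 13.106946066303655, array([ 536.38, -271.17,  144.78]))
```

```bash
cat > turn.py <<'E'
from workcell import *
from g import *
import sys
def ang():
    s=read_state(); return np.degrees(np.arctan2(s["tool_rot"][1,0],s["tool_rot"][0,0]))
def turn(p,a0,a1,step,tmax):
    a=a0
    while a>a1+1e-6:
        a=max(a-step,a1)
        movel(p,Rd(np.radians(a)),max_speed=20); wait(.05)
        s=read_state(); print(round(s["time"],2),a,ang().round(1),"F",s["ft_force"].round(1),"T",s["torque"].round(2),"z",s["eef_pos"].round(1),round(s["finger_gap"],1))
        if abs(s["torque"][2])>tmax or np.linalg.norm(s["ft_force"])>35: return a
    return a
E
python3 - <<'E'
from turn import *
p=read_state()["eef_pos"]; print(ang())
p=p+[0,0,0.2]
turn(p,65,50,5,.7)
E
```

```text
65.00461328446485
15.93 60 60.2 F [-0.8 -2.8  0.4] T [-0.58  0.14  0.03] z [ 536.3 -271.4  144.9] 13.3
16.23 55 55.1 F [-0.7 -5.7 -0.8] T [-1.38  0.21  0.1 ] z [ 536.2 -271.8  144.9] 13.1
16.52 50 50.1 F [-1.5 -7.2 -0. ] T [-1.71  0.51  0.05] z [ 536.  -272.1  144.9] 12.8
```

```bash
python3 - <<'E'
from turn import *
p=read_state()["eef_pos"]; p[2]=144.9
a=50
while a>15:
    F=read_state()["ft_force"]; p[:2]+=0.1*F[:2]
    b=turn(p,a,a-5,5,.7); a-=5
    if abs(read_state()["torque"][2])>.7: break
print(p)
E
```

```text
16.82 45 45.2 F [-1.7 -1.   1.1] T [-0.12  0.26  0.02] z [ 535.8 -272.6  144.9] 12.8
17.12 40 40.2 F [-0.2  0.8 -0.3] T [0.09 0.11 0.03] z [ 535.7 -272.7  144.8] 13.3
17.43 35 35.2 F [-0.2  1.2  0.5] T [0.08 0.23 0.05] z [ 535.7 -272.8  144.9] 13.0
17.73 30 30.2 F [-2.1  0.5  0.3] T [-0.19  0.28  0.01] z [ 535.6 -272.8  144.9] 12.6
18.02 25 25.2 F [-0.6 -1.7 -0.3] T [-0.36  0.17 -0.  ] z [ 535.5 -272.7  144.9] 13.1
18.32 20 20.2 F [ 0.  -1.2 -0.4] T [-0.22  0.26  0.03] z [ 535.4 -272.9  144.9] 13.1
18.62 15 15.2 F [-1.7 -0.1  0.8] T [-0.07  0.45 -0.04] z [ 535.3 -272.9  144.9] 13.2
[ 535.388559   -272.97029948  144.9       ]
```

```bash
python3 - <<'E'
from turn import *
p=np.array([535.35,-272.97,144.9])
a=15
while a>-16:
    F=read_state()["ft_force"]; p[:2]+=0.1*F[:2]
    turn(p,a,a-3,3,.7); a-=3
    if abs(read_state()["torque"][2])>.5: break
print(p)
E
```

```text
18.93 12 12.2 F [-1.1 -0.5 -0.3] T [0.01 0.16 0.  ] z [ 535.2 -272.9  144.9] 12.6
19.23 9 9.2 F [-0.5  0.8 -0.2] T [0.12 0.13 0.03] z [ 535.1 -273.   144.9] 12.6
19.52 6 6.1 F [-0.2 -0.1 -0.7] T [ 0.08  0.11 -0.02] z [ 535.1 -272.9  144.9] 12.8
19.82 3 3.1 F [-1.1  0.8 -0.2] T [0.03 0.11 0.03] z [ 535.  -272.9  144.9] 12.9
20.12 0 0.1 F [ 0.9 -0.7  0.1] T [-0.05  0.06  0.02] z [ 534.9 -272.9  144.9] 12.9
20.43 -3 -2.9 F [-1.7  0.7 -0.4] T [0.08 0.29 0.07] z [ 534.9 -272.9  144.9] 13.0
20.73 -6 -5.9 F [-0.2 -0.6 -0.5] T [-0.03  0.16 -0.01] z [ 534.8 -272.9  144.9] 12.7
21.02 -9 -8.9 F [-1.5  0.2  0.3] T [0.14 0.23 0.07] z [ 534.8 -272.9  144.9] 12.6
21.32 -12 -11.9 F [ 0.1  0.1 -0.7] T [0.06 0.1  0.22] z [ 534.7 -272.9  144.9] 12.8
21.62 -15 -14.8 F [-1.3  0.5  1.2] T [0.12 0.25 0.49] z [ 534.7 -272.9  144.9] 12.9
21.93 -18 -17.9 F [-0.2 -0.7 -0.1] T [0.12 0.19 0.63] z [ 534.6 -272.9  144.9] 12.7
[ 534.51828265 -272.86092942  144.9       ]
```

```bash
python3 - <<'E'
from turn import *
import cv2
p=np.array([534.5,-272.86,144.9])
a=turn(p,-18,-26,2,1.2)
c=camera("scene"); cv2.imwrite("pics/scene4c.png",cv2.resize(c["image"][90:230,150:290],None,fx=4.2,fy=4.2,interpolation=2)); np.savez("scene4.npz",**c)
E
```

```text
22.23 -20 -19.9 F [-0.7  0.5  1.6] T [0.11 0.22 0.63] z [ 534.5 -272.9  144.9] 12.8
22.52 -22 -21.9 F [-1.8  0.8  2.2] T [0.12 0.24 1.02] z [ 534.5 -272.8  145. ] 12.6
22.82 -24 -23.9 F [-2.9  0.4  2.6] T [0.21 0.31 0.75] z [ 534.5 -272.8  144.9] 13.0
23.12 -26 -25.9 F [-1.7  1.8  3.6] T [0.25 0.45 1.1 ] z [ 534.5 -272.8  144.9] 12.7
```

View pics/scene4c.png

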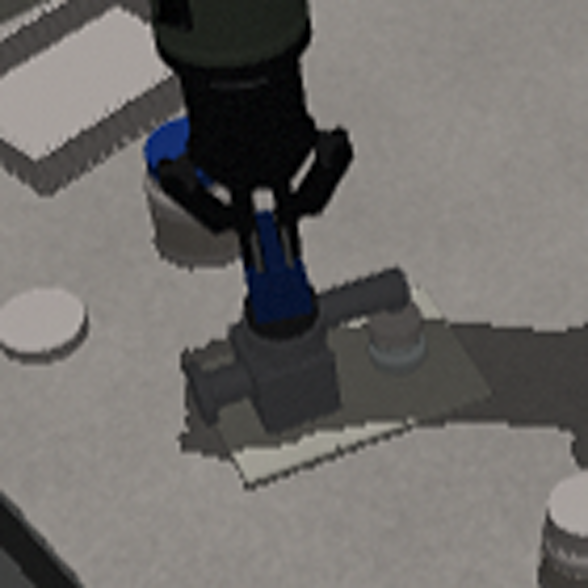

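```bash
python3 - <<'E'
from turn import *
import cv2
open_gripper(); wait(.2); s=read_state(); print(s["time"],s["ft_force"].round(1),s["finger_gap"])
p=s["eef_pos"]; movel(p+[0,0,90],max_speed=100)
movep([420,30,330],Rd(np.radians(20))); wait(.3)
for k in("scene","top"):
    c=camera(k); cv2.imwrite(f"pics/{k}5.png",c["image"]); np.savez(f"{k}5.npz",**c)
cv2.imwrite("pics/scene5c.png",cv2.resize(cv2.imread("pics/scene5.png")[110:210,170:290],None,fx=5,fy=5,interpolation=2))
cv2.imwrite("pics/top5c.png",cv2.resize(cv2.imread("pics/top5.png")[160:270,330:450],None,fx=5,fy=5,interpolation=2))
print(read_state()["time"])
E
```

```text
24.075 [ 0.1  0.4 -0.1] 85.45516932485951
26.8
```

View pics/scene5c.png

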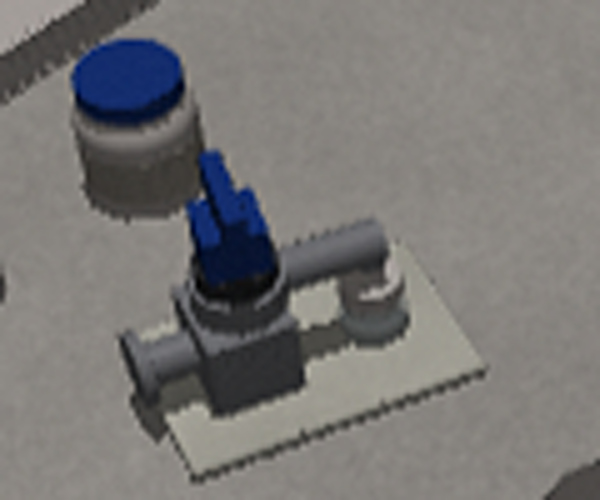

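View pics/top5c.png

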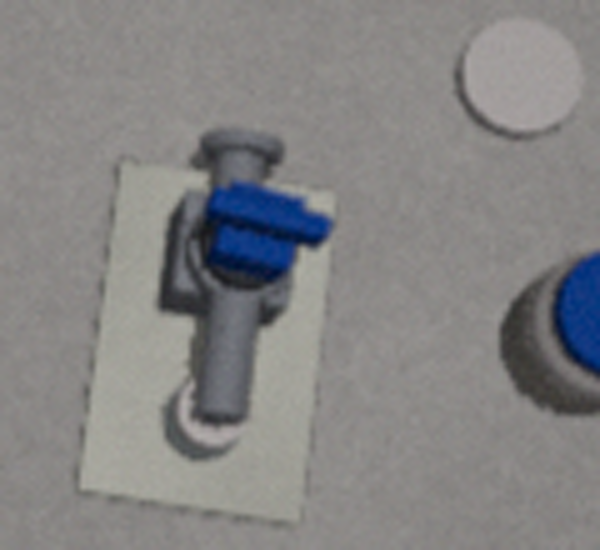

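View pics/scene5.png

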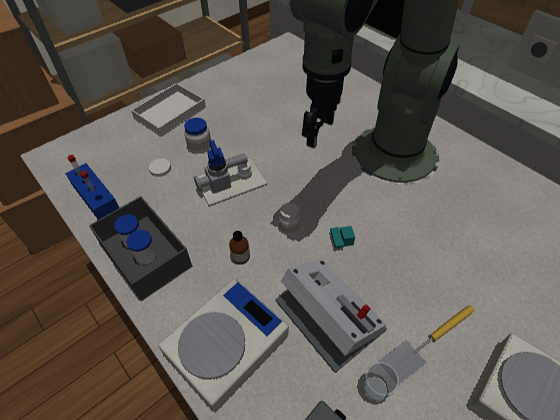

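```bash
python3 - <<'E'
from h import *
for k in("scene","top"):
    c=load(k+"5.npz");P=cloud(c);hsv=cv2.cvtColor(c["image"],cv2.COLOR_BGR2HSV)
    b=(cv2.inRange(hsv,(105,120,20),(128,255,255))>0)&(abs(P[...,0]-535)<60)&(abs(P[...,1]+270)<50)
    Q=P[b]; print(k,"zmax",np.percentile(Q[:,2],[90,95,98]).round(1))
    t=Q[Q[:,2]>163]; r=cv2.minAreaRect(t[:,:2].astype(np.float32)); print(" bar top",len(t),r,"z",np.median(t[:,2]).round(1))
    h=Q[(Q[:,2]>138)&(Q[:,2]<146)]; r=cv2.minAreaRect(h[:,:2].astype(np.float32)); print(" hub top",len(h),r,np.median(h[:,2]))
    ce=t.mean(0); _,_,V=np.linalg.svd(t[:,:2]-ce[:2]); print(" bar dir",np.degrees(np.arctan2(V[0][1],V[0][0])))
    A=np.c_[t[:,:2]-ce[:2],np.ones(len(t))]; print(" tilt coeffs",np.linalg.lstsq(A,t[:,2],rcond=None)[0].round(3))
    # plate yaw
    c0=load(k+"0.npz");P0=cloud(c0); m=(P0[...,0]>380)&(P0[...,0]<650)&(P0[...,1]>-380)&(P0[...,1]<-160)
    h0=cv2.cvtColor(c0["image"],cv2.COLOR_BGR2HSV)
    w=m&(P0[...,2]<14)&(P0[...,2]>3)&(h0[...,2]>np.percentile(h0[...,2][m],80))
    mm=cv2.morphologyEx(w.astype(np.uint8),cv2.MORPH_OPEN,np.ones((2,2))); n,l,st,_=cv2.connectedComponentsWithStats(mm); i=1+np.argmax(st[1:,4])
    print(" plate",cv2.minAreaRect(P0[l==i][:,:2].astype(np.float32)))
E
```

```text
scene zmax [167.5 168.7 169.7]
 bar top 76 ((535.4198608398438, -269.0148010253906), (66.46495056152344, 13.857566833496094), 69.05342102050781) z 167.1
 hub top 80 ((536.7943725585938, -266.00262451171875), (52.30913543701172, 39.26091766357422), 68.58815002441406) 141.59969282798437
 bar dir -111.50956690482104
 tilt coeffs [ 1.20000e-02 -2.10000e-02  1.67202e+02]
 plate ((485.9612121582031, -210.3287353515625), (221.51048278808594, 106.29597473144531), 17.605289459228516)
top zmax [169.7 171.2 172.2]
 bar top 126 ((535.6903076171875, -272.6741027832031), (60.87608337402344, 15.505843162536621), 70.11186981201172) z 168.3
 hub top 98 ((535.148681640625, -272.44232177734375), (40.274993896484375, 39.61196517944336), 67.83787536621094) 142.60852084316616
 bar dir 69.00394063551653
 tilt coeffs [ 1.04000e-01 -3.80000e-02  1.68305e+02]
 plate ((464.935546875, -211.55209350585938), (135.5406494140625, 65.63926696777344), 13.94723892211914)
```

```bash
python3 - <<'E'
from h import *
a=load("scene0.npz");b=load("scene5.npz");P=cloud(a)
d=abs(a["range_z"]-b["range_z"]); m=((d>12)&(a["range_z"]>0)&(b["range_z"]>0)).astype(np.uint8)
m=cv2.morphologyEx(m,cv2.MORPH_OPEN,np.ones((3,3)))
n,l,st,ce=cv2.connectedComponentsWithStats(m); print([(st[i].tolist()) for i in range(1,n)])
E
python3 -c "
from workcell import *
wait(0.3); finish_job(); print(read_state()['time'])"
```

```text
[[213, 0, 3, 2, 6], [218, 0, 3, 2, 6], [289, 0, 89, 149, 6260], [392, 0, 139, 125, 8429], [230, 11, 3, 3, 9], [195, 14, 4, 3, 12], [251, 17, 3, 3, 9], [174, 22, 3, 3, 9], [258, 22, 4, 5, 18], [229, 24, 4, 4, 14], [251, 28, 3, 3, 9], [260, 28, 7, 6, 24], [258, 37, 3, 3, 9], [263, 37, 3, 4, 12], [378, 48, 14, 22, 131], [375, 58, 16, 53, 502], [208, 141, 16, 23, 241], [312, 268, 21, 19, 262], [342, 288, 11, 12, 85], [332, 290, 7, 4, 23], [355, 305, 15, 16, 119]]
the job is handed in; nothing more can be done
the job is handed in; nothing more can be done
```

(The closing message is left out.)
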